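# Hang the electric screwdriver on its spring balancer

## Task

Hang the electric screwdriver on the spring balancer: take the grip on the hanger's arm, pull the sprung hook down beside the screwdriver in its holster, and push the hook sideways until the screwdriver's wire bail has gone in past the snap latch and the latch has closed behind it, without forcing anything and without touching the screwdriver itself. Then keep hold and let it up slowly, a few centimetres a second, until the spring carries the screwdriver by itself, hanging clear above its holster, and only then let go: it must stay there, neither shooting up nor dropping. Leave the other things on the table where they are.

Things in the scene. Friction and masses are not known exactly. Their poses are not given: they have to be found in the camera images.
- frame: Bench-top frame of 30 mm aluminium profile, fixed: two posts 750 mm apart, 420 mm high, carry a level rail. Origin: on the table, midway between the posts, straight under the line along which the hook travels. y runs along the rail, z up; rail and posts stand 35 mm to its +x side (away from the robot), the grip on its -x side. Turned by up to 0.12 rad.
- trolley (a joint): Trolley that rolls freely (about 0.3 N of friction) along the rail, in m: 0 in the middle, positive towards the frame's +y (it is the y of the hook in the frame), range -0.27 to 0.27. In front of the rail it carries an upright steel spring tube (28 mm diameter, from 379 mm up to 594 mm), below which the hanger hangs.
- hanger (a joint): How far the hanger's rod is pulled down out of the spring tube, m: 0 retracted, 0.185 at the lower stop. The spring always pulls up, on the empty hanger with 3.7 N at 0, growing by 80 N per m (16 N at 0.15), friction 0.15 N; let go, it flies up. With the screwdriver on (which weighs 3.8 to 9.4 N, not known beforehand) it balances somewhere between 0 and 0.075.
- grip: Black rubber grip (origin at its centre) at the end of the hanger's arm: a level bar along the frame's x, 60 mm long, 16 mm wide (along y), 24 mm high, to be pinched across its width from above; free space above it, spring tube 140 mm beyond. It lies 140 mm to the -x side of the hook's seat and 37.5 mm above it and moves rigidly with the hook.
- hook: Steel snap hook of 8 mm round bar at the hanger's foot, lying in the frame's y-z plane. Origin = hook_seat. Shank on the -y side, 14 mm from the seat; bowl's underside 10.5 mm below the seat; open mouth to +y: the upturned tip ends 13 mm to +y, its top 16 mm above the seat, and the latch closes the mouth from there up to 41 mm above the seat.
- hook_seat (a point): Point in the hook's bowl where the bail's wire centre rests when hooked on; 306 mm above the table with the hanger at 0. Axes parallel to the frame's. To hook on, hold the hook on the -y side of the bail with the seat about 24 mm below the bail bar, push it to +y so that its tip passes under the bar and the bar goes in past the latch, then raise it.
- latch (a joint): Sprung snap latch of the hook, a 5 mm rod hinged 41 mm above the seat and resting inside the hook's tip, in rad: 0 closed, growing as it is pushed inwards (to -y), stop at 0.3. It takes 2.5 to 4 N on the bail's wire to push it in; it snaps shut by itself once the wire has sunk into the bowl.
- holster: Round black holster, fixed to the table: tube of 50 mm outside and 41 mm inside diameter, rim 62 mm above the table, on a steel plate 100 x 90 x 8 mm. Origin: under its centre, on the table. It stands under the hook's line of travel (within 3 mm).
- driver: Compact electric screwdriver, grey, 38 mm diameter, standing bit down in the holster with 1.5 mm of play all round (it can lean about 0.1 rad, and jams if it is lifted while still pushed hard sideways). Origin: tip of the bit; z along its axis, upwards. Its top is at 113 mm along z, 123 mm above the table. In the holster the bit's tip is 10 mm above the table.
- bail_bar (a point): Middle of the top bar of the screwdriver's bail (5 mm steel wire loop, 44 mm wide along the driver's x, which is parallel to the frame's x within 0.27 rad), on the wire's centre line; about 171 mm above the table, 48 mm above the screwdriver's top. Hinged 58 mm below, it flops 0.3 rad either way along y: pushed, it first gives way up to 17 mm beyond upright to its stop, and the screwdriver leans.
- toy_car: Small blue two-wheeled toy robot, 130 x 110 x 78 mm, loose on the table. Origin under its middle. Not to be moved.
- carrot: Carrot, 152 mm long, 32 mm thick, lying on the table. Not to be moved.
- courgette: Dark green courgette, 136 mm long, 42 mm thick, lying on the table. Not to be moved.
- bit_case: Open black bit case 85 x 60 x 26 mm on the table. Not to be moved.
- offcut1: Copper-clad board offcut 50 x 35 x 4 mm on the cutting mat. Not to be moved.
- offcut2: Copper-clad board offcut 70 x 42 x 4 mm on the cutting mat. Not to be moved.

How it is judged:
By the outcome, as a careful person would: the job done as asked, in the order asked, and still so for the second after the job is handed in, with the robot touching nothing.
It also fails if it takes over 72 s, if anything falls off the work surface, if the arm or the gripper's body presses on something with over 40 N, if the wrist force passes 120 N, or if a joint passes its speed limit or range.

## Robot

A 7-joint arm with a two-finger parallel gripper is mounted at the origin on the work surface. World frame = base frame: x ahead of the robot, y to its left, z up, the work surface at z = 0. Lengths are in mm, angles in rad, forces in N, time in s.
With the tool pointing down it reaches from about 400 to 875 mm from the base axis. Payload 4.4 kg.
Tool frame: the origin (TCP) lies on the centre line of the jaws, within the pads' length; the fingertips stand 19 mm ahead of it and the grasp point (between the pads) is the TCP; z points along the fingers, y is the line along which they close (so a half turn about z gives the same grasp; the last joint's range is limited). The gripper opens to 85 mm and grips with 20 to 120 N. Pads are 22 mm wide; open, the fingers measure 114 mm over their backs; the gripper's body (76 mm by 85 mm) begins 54 mm behind the grasp point. The pads swing forward as they close: fully open they stand 13 mm farther back than shut.
Start: joints at [-1.316, 0.628, 0.038, 1.517, -0.027, 0.996, -0.02], TCP at [204.939, 616.861, 250.313] pointing down, gripper open.
Joint ranges: [-3.06, 3.06], [-0.37, 2.12], [-1.25, 1.32], [0.18, 2.47], [-1.1, 4.24], [0.23, 1.98], [-2.94, 2.94]. Speed limits (rad/s): [2.57, 2.57, 3.14, 3.14, 3.14, 3.14, 3.14].

## Interface

Orientations are given as [roll, pitch, yaw] about the fixed x, y, z axes, in that order (R = Rz(yaw) Ry(pitch) Rx(roll)).
In Python, from cell import ctrl, viewer, silhouettes gives the robot as it stands.
- The arm moves only by the shell command python3 -m creep 'ROWS'. ROWS is JSON, a list of rows, each an object with "jaw": the gripper command: -1 is shut, 1 is fully open, values between are in proportion; "xyz": the shift along the tool's x, y, z in mm, a list of three; "angular": the turn, a rotation vector about the tool's x, y, z in rad, a list of three. In form: [{"jaw": jaw, "xyz": [tx, ty, tz], "angular": [rx, ry, rz]}, ...]. A call has 1 to 12 rows; each row is the pose to reach, as a shift and turn from the pose commanded when the call began, along the tool's axes at that moment; what a row does not reach only later rows make up. A row lasts 1/8 s, in which the tool goes at most 62.5 mm and 10.7 degrees, less where a joint would pass 70% of its speed; a pose out of reach is approached as far as the arm can. A call with a gripper value outside its range is refused whole. The fingers move at their own pace and stop on an object; the grip force is fixed at half the most. Time passes only in rows, so rows that repeat a pose let the fingers close. It gives the time, the measured TCP pose, the force, the opening and the grip force at its end, in the units of the state.
- ctrl.read_state(): the state, without advancing time (a new reading comes with each control period).
- viewer.get_image(name): name is "side" or "top"; returns (picture, depth): 480x640x3 uint8, red, green, blue; 480x640 float32, mm along the optical axis (not along the pixel's ray), 0 where there is no reading.
- viewer.camera_model(name): a dict with "fx", "fy", "cx", "cy" (pixels), "dist" ([k1, k2, p1, p2, k3] as OpenCV has them; the pictures are not rectified), "T" (4x4, takes a point from camera to world coordinates). Camera axes: x right, y down, z forward; pixel columns grow to the right and rows downward; lengths in mm; the calibration is good to about 2 mm. A picture is of the moment at which its call begins. camera_model takes no time and is no camera call.
- ctrl.finish_job(): hands the job in; it is judged then, once.
Trained networks look in the newest picture that a camera, given by its name, has taken for a name from the list of things; names that differ only in an ending like _2 or _b are one class to them, and where a whole thing is asked for, a point or a joint stands for the part that bears it (a point fixed in the world has none). Each returns a list of dicts, best first, with "score" (0 to 1); they miss things now and then, are a little off and sometimes report something else, mostly with a low value. They report only what shows in the picture. A call takes as long as a camera call.
- silhouettes(camera, target): "pixels" (480x640 bool, what is visible of it) and "xy" ([column, row] in pixels, amid what is visible of it).
The state is a dict: "clock": time; "qpos": joint angles; "qd": joint speeds; "tau": joint torques, N m; "eef_pos": TCP position; "tool_rot": TCP orientation; "force": force on the tool from outside, world axes, zero at the start; "torque": the same for the moment, N m; "width": finger opening in mm; "gripper_force": force on a finger pad.
Only numpy, scipy, OpenCV 4.12 (cv2) and the standard library are available. Lean on these libraries where they do the work, as an engineer would, in place of code of your own. Each camera call takes 0.05 s, during which the arm holds its last target. There are 200 camera calls.

## Working session

There is one attempt and no reset: what is moved stays moved. The work goes in short steps, Python scripts to look and compute and a shell command to move; the robot and the scene stay as the last step left them, time stands still between calls to the robot, and variables do not carry over. Pictures are saved under pics/ and viewed, at most 10 in all, crops included, and the job is handed in when it is done.

```bash
mkdir -p pics; cat > h.py <<'E'
import numpy as np, cv2
from cell import ctrl, viewer, silhouettes
def world(cam,px,d):
    m=viewer.camera_model(cam);K=np.array([[m['fx'],0,m['cx']],[0,m['fy'],m['cy']],[0,0,1.]])
    px=np.asarray(px,float).reshape(-1,1,2)
    u=cv2.undistortPoints(px,K,np.array(m['dist'],float)).reshape(-1,2)
    d=np.asarray(d,float).reshape(-1,1)
    p=np.hstack([u*d,d]);T=np.array(m['T']);return p@T[:3,:3].T+T[:3,3]
def cloud(cam,name,depth,n=1):
    r=silhouettes(cam,name);out=[]
    for s in r[:n]:
        v,u=np.nonzero(s['pixels']&(depth>0))
        out.append((s['score'],s['xy'],world(cam,np.c_[u,v],depth[v,u]) if len(u) else None))
    return out
E
cat > a.py <<'E'
from h import *
s=ctrl.read_state();print({k:np.round(v,3) for k,v in s.items()})
ims=[]
for c in ('side','top'):
    im,d=viewer.get_image(c);np.save(c+'_d.npy',d)
    cv2.imwrite(f'pics/{c}0.png',im[...,::-1])
    print(c,np.round(viewer.camera_model(c)['T'],2).tolist())
    for n in ['frame','trolley','grip','hook','holster','driver','bail_bar','toy_car','carrot','courgette','bit_case']:
        for sc,xy,p in cloud(c,n,d,2):
            print(n,round(sc,2),np.round(xy), None if p is None else (len(p),np.percentile(p,[2,50,98],axis=0).round().tolist()))
E
python3 a.py
```

```text
{'clock': np.float64(0.0), 'qpos': array([-1.316,  0.629,  0.038,  1.518, -0.027,  0.996, -0.02 ]), 'qd': array([-0.001, -0.001, -0.   ,  0.   , -0.   ,  0.001, -0.001]), 'tau': array([-0.0000e+00, -5.6340e+01,  1.2260e+00, -1.9344e+01,  1.1000e-02,
        1.0000e-02,  0.0000e+00]), 'eef_pos': array([204.756, 616.293, 249.387]), 'tool_rot': array([-3.14 ,  0.   ,  2.821]), 'force': array([-0.339, -0.407,  0.829]), 'torque': array([0.009, 0.013, 0.016]), 'gripper_force': np.float64(0.0), 'width': np.float64(85.236)}
side [[-0.99, -0.11, 0.1, 442.2], [-0.15, 0.68, -0.72, 789.9], [0.01, -0.73, -0.69, 949.48], [0.0, 0.0, 0.0, 1.0]]
frame 0.72 [232. 215.] (16529, [[510.0, -394.0, 5.0], [679.0, 213.0, 394.0], [747.0, 385.0, 553.0]])
trolley 0.97 [308.  83.] (3032, [[464.0, -209.0, 321.0], [620.0, -172.0, 432.0], [677.0, -145.0, 582.0]])
grip 0.93 [375. 127.] (379, [[454.0, -179.0, 332.0], [485.0, -167.0, 349.0], [516.0, -162.0, 358.0]])
holster 0.89 [294. 277.] (1312, [[586.0, -85.0, -0.0], [628.0, -25.0, 9.0], [687.0, 4.0, 63.0]])
driver 0.9 [296. 245.] (595, [[614.0, -146.0, 2.0], [633.
[... 1379 characters left out ...]
_bar 0.58 [333. 214.] (17, [[644.0, -45.0, 129.0], [651.0, -41.0, 167.0], [659.0, -37.0, 173.0]])
toy_car 0.58 [422. 236.] (1287, [[558.0, -305.0, 31.0], [628.0, -257.0, 69.0], [673.0, -205.0, 84.0]])
toy_car 0.29 [231. 274.] (289, [[507.0, 184.0, -0.0], [529.0, 200.0, 7.0], [554.0, 218.0, 14.0]])
carrot 0.81 [364. 303.] (714, [[447.0, -198.0, -2.0], [461.0, -121.0, 26.0], [476.0, -58.0, 34.0]])
courgette 0.86 [420. 314.] (785, [[402.0, -313.0, 21.0], [443.0, -261.0, 35.0], [484.0, -213.0, 44.0]])
bit_case 0.94 [212. 219.] (915, [[618.0, 227.0, -1.0], [662.0, 258.0, 11.0], [702.0, 287.0, 30.0]])
bit_case 0.49 [232. 274.] (286, [[507.0, 184.0, 0.0], [530.0, 201.0, 7.0], [554.0, 218.0, 14.0]])
```

View pics/side0.png

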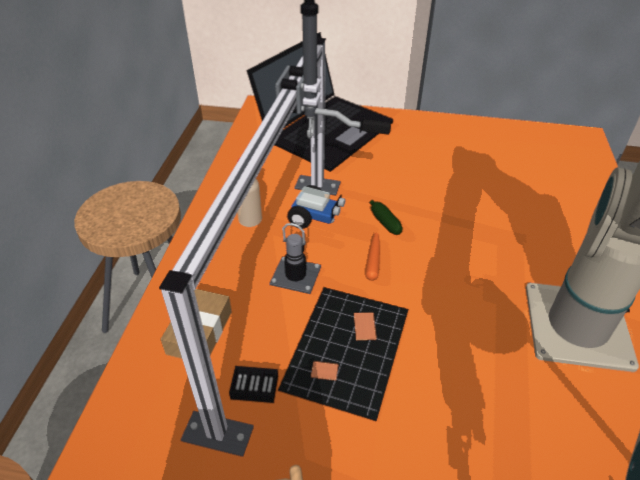

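View pics/top0.png

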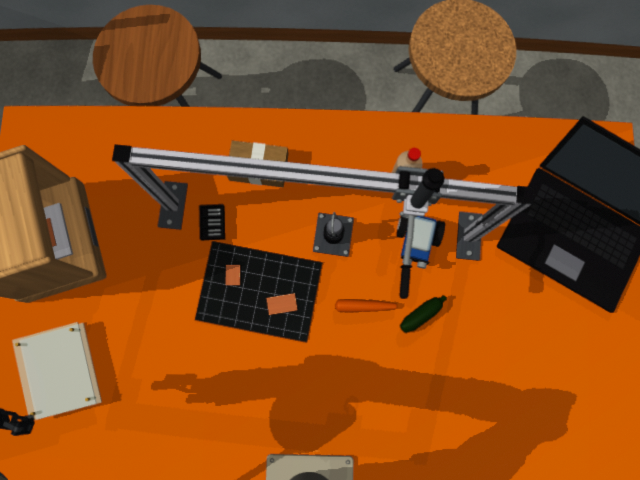

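```bash
cat > b.py <<'E'
from h import *
d={c:viewer.get_image(c)[1] for c in('side','top')}
for c in d:
    P=cloud(c,'frame',d[c])[0][2]
    R=P[(P[:,2]>395)&(P[:,2]<432)]
    q=cv2.fitLine(R[:,:2].astype(np.float32),cv2.DIST_HUBER,0,0.01,0.01).ravel();q=q*np.sign(q[1]);print(c,'rail',q, 'yaw',np.arctan2(-q[0],q[1]),R.min(0),R.max(0))
    for nm,sg in(('L',1),('R',-1)):
        Q=P[(P[:,2]<360)&(P[:,2]>30)&(sg*P[:,1]>250)]
        if len(Q): print(nm,len(Q),np.percentile(Q,[5,50,95],axis=0).round().tolist())
    g=cloud(c,'grip',d[c])[0][2]; t=g[g[:,2]>np.percentile(g[:,2],85)-5]
    q=cv2.fitLine(t[:,:2].astype(np.float32),cv2.DIST_HUBER,0,0.01,0.01).ravel();print('grip',t.min(0).round(),t.max(0).round(),np.median(t,0).round(1),np.arctan(q[1]/q[0]))
    t=cloud(c,'trolley',d[c])[0][2];t=t[t[:,2]>450]; 
    h=t[t[:,2]>585]; print('tube',t.mean(0).round(1),np.percentile(t,[2,98],axis=0).round().tolist(),'top',len(h),h.mean(0).round(1))
    # region around driver: points by depth
    v,u=np.nonzero(d[c]>0);W=world(c,np.c_[u,v],d[c][v,u])
    b=W[(abs(W[:,0]-640)<50)&(abs(W[:,1]+40)<50)]
    for lo,hi in((56,68),(115,128),(160,180)):
        k=b[(b[:,2]>lo)&(b[:,2]<hi)]
        if len(k):print(lo,len(k),k.min(0).round(),k.max(0).round(),np.median(k,0).round(1),k.mean(0).round(1))
        if lo==160:print(k.round().tolist())
E
python3 b.py
```

```text
side rail [9.213222e-02 9.957468e-01 6.737420e+02 1.262542e+02] yaw -0.092263065 [ 602.84260716 -397.77968192  395.00097033] [717.27428014 379.13125137 431.99588625]
L 3104 [[685.0, 353.0, 54.0], [691.0, 375.0, 227.0], [713.0, 378.0, 349.0]]
R 1057 [[626.0, -395.0, 44.0], [635.0, -372.0, 160.0], [655.0, -367.0, 341.0]]
grip [ 453. -182.  351.] [ 515. -160.  360.] [ 484.3 -168.9  355.1] -0.06843218
tube [ 620.  -173.2  523.4] [[609.0, -183.0, 454.0], [634.0, -167.0, 587.0]] top 34 [ 621.  -176.6  588.1]
56 142 [612. -62.  56.] [660. -18.  68.] [631.  -28.5  61.8] [632.7 -31.2  61.9]
115 200 [612. -61. 115.] [659. -24. 128.] [634.1 -39.9 122.5] [634.5 -39.8 121.7]
160 50 [614. -42. 160.] [657. -32. 176.] [634.3 -36.7 168.8] [634.9 -37.1 168.2]
[[650.0, -40.0, 170.0], [647.0, -37.0, 173.0], [645.0, -37.0, 173.0], [643.0, -38.0, 173.0], [641.0, -39.0, 172.0], [638.0, -35.0, 176.0], [636.0, -39.0, 173.0], [635.0, -41.0, 171.0], [652.0, -39.0, 168.0], [649.0, -38.0, 169.0], [647.0, -38.0, 169.0], [644.0, -35.0, 172.0], [642.0, -36.0, 171.0], [640.0, -37.0, 171.0], [638.0, -36.0, 172.0], [6
[... 1754 characters left out ...]
0, 174.0], [648.0, -41.0, 168.0], [646.0, -37.0, 171.0], [646.0, -39.0, 168.0], [646.0, -41.0, 171.0], [643.0, -37.0, 171.0], [643.0, -39.0, 173.0], [640.0, -37.0, 174.0], [641.0, -39.0, 169.0], [638.0, -37.0, 175.0], [638.0, -39.0, 175.0], [636.0, -37.0, 176.0], [637.0, -39.0, 170.0], [633.0, -37.0, 179.0], [635.0, -39.0, 169.0], [633.0, -37.0, 167.0], [632.0, -39.0, 171.0], [629.0, -37.0, 173.0], [630.0, -39.0, 169.0], [627.0, -37.0, 172.0], [627.0, -39.0, 172.0], [625.0, -35.0, 171.0], [626.0, -37.0, 169.0], [626.0, -40.0, 166.0], [625.0, -35.0, 162.0], [624.0, -38.0, 165.0], [624.0, -40.0, 168.0], [622.0, -38.0, 162.0], [622.0, -40.0, 165.0], [620.0, -38.0, 163.0], [618.0, -40.0, 160.0]]
```

The side view shows the grip's black end at (375,127), the holster with the driver and its bail at (296,245), and the toy car beyond at (316,207). The top view shows the grip at (404,282), the driver at (334,225) and the trolley at (411,190). Both views agree with the measurements. The frame yaw is about -0.082, the grip is at about (486,-172,343.5) and the bail at about (636,-37.5,171).

```bash
cat > c.py <<'E'
# usage: c.py x y z yaw ; shift from measured pose in tool axes
import sys
from h import *
from scipy.spatial.transform import Rotation as R
s=ctrl.read_state();r=R.from_euler('xyz',s['tool_rot'])
a=list(map(float,sys.argv[1:]))
for i in range(0,len(a),4):
    t=R.from_euler('xyz',[np.pi,0,a[i+3]])
    print((r.inv().apply(np.array(a[i:i+3])-s['eef_pos'])).round(1),(r.inv()*t).as_rotvec().round(3))
E
python3 c.py 500 250 430 3.06 486 -172 430 3.06
```

```text
[-395.7 -255.1 -179.7] [-0.    -0.    -0.239]
[-515.5 -660.  -179.7] [-0.    -0.    -0.239]
```

```bash
python3 -m creep '[{"jaw":1,"xyz":[-396,-255,-180],"angular":[0,0,-0.239]},{"jaw":1,"xyz":[-396,-255,-180],"angular":[0,0,-0.239]},{"jaw":1,"xyz":[-396,-255,-180],"angular":[0,0,-0.239]},{"jaw":1,"xyz":[-396,-255,-180],"angular":[0,0,-0.239]},{"jaw":1,"xyz":[-396,-255,-180],"angular":[0,0,-0.239]},{"jaw":1,"xyz":[-396,-255,-180],"angular":[0,0,-0.239]},{"jaw":1,"xyz":[-396,-255,-180],"angular":[0,0,-0.239]},{"jaw":1,"xyz":[-396,-255,-180],"angular":[0,0,-0.239]},{"jaw":1,"xyz":[-396,-255,-180],"angular":[0,0,-0.239]},{"jaw":1,"xyz":[-516,-660,-180],"angular":[0,0,-0.239]},{"jaw":1,"xyz":[-516,-660,-180],"angular":[0,0,-0.239]},{"jaw":1,"xyz":[-516,-660,-180],"angular":[0,0,-0.239]}]'; python3 c.py 486 -172 430 3.06
```

```text
clock: 3.1
eef_pos: [493.5, 61.8, 430.1]
tool_rot: [3.141, -0.0, 3.062]
force: [0.3, -0.4, -0.3]
width: 85.3
gripper_force: 0.0
[ -11.2 -233.6   -0. ] [ 0.    -0.     0.002]
```

```bash
python3 -m creep '[{"jaw":1,"xyz":[-11,-234,0],"angular":[0,0,0]},{"jaw":1,"xyz":[-11,-234,0],"angular":[0,0,0]},{"jaw":1,"xyz":[-11,-234,0],"angular":[0,0,0]},{"jaw":1,"xyz":[-11,-234,0],"angular":[0,0,0]},{"jaw":1,"xyz":[-11,-234,0],"angular":[0,0,0]},{"jaw":1,"xyz":[-11,-234,0],"angular":[0,0,0]}]'; python3 c.py 486 -172 348 3.06
python3 - <<'E'
from h import *
im,d=viewer.get_image('top');cv2.imwrite('pics/t1.png',im[...,::-1])
im,d=viewer.get_image('side');cv2.imwrite('pics/s1.png',cv2.resize(im[60:260,220:480],None,fx=3,fy=3)[...,::-1])
g=cloud('side','grip',d)
for sc,xy,p in g: print(sc,xy,np.percentile(p,[2,50,98],axis=0).round())
E
```

```text
clock: 3.85
eef_pos: [486.2, -170.0, 429.9]
tool_rot: [3.14, -0.001, 3.061]
force: [0.6, 0.5, -0.5]
width: 85.3
gripper_force: 0.0
[ 0.  -2.2 81.9] [ 0.001 -0.001  0.001]
0.71 [375.7, 127.7] [[ 456. -657.   19.]
 [ 487. -167.  349.]
 [ 516. -162.  358.]]
```

View pics/s1.png

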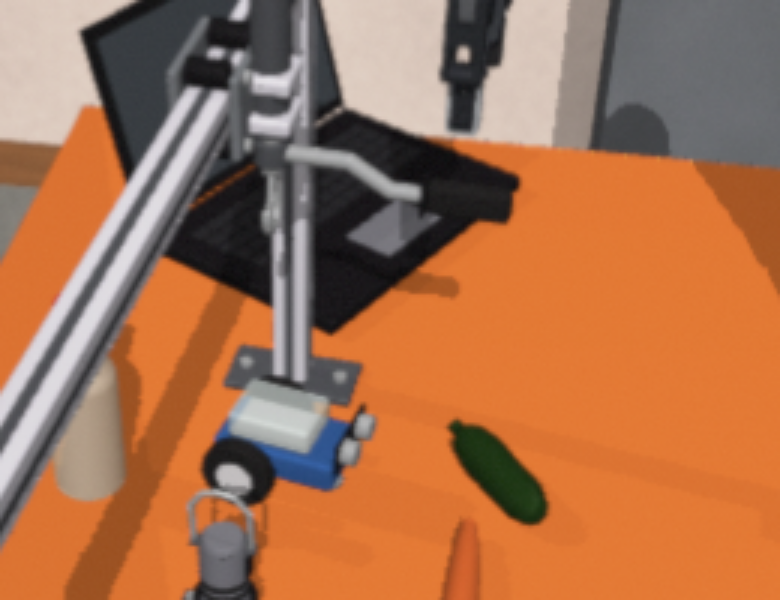

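The crop shows the gripper's finger at (465,110), above the grip at (470,197). I'll descend and close.

```bash
python3 -m creep '[{"jaw":1,"xyz":[0,-2,50],"angular":[0,0,0]},{"jaw":1,"xyz":[0,-2,82],"angular":[0,0,0]},{"jaw":1,"xyz":[0,-2,82],"angular":[0,0,0]},{"jaw":-1,"xyz":[0,-2,82],"angular":[0,0,0]},{"jaw":-1,"xyz":[0,-2,82],"angular":[0,0,0]},{"jaw":-1,"xyz":[0,-2,82],"angular":[0,0,0]},{"jaw":-1,"xyz":[0,-2,82],"angular":[0,0,0]},{"jaw":-1,"xyz":[0,-2,82],"angular":[0,0,0]},{"jaw":-1,"xyz":[0,-2,82],"angular":[0,0,0]},{"jaw":-1,"xyz":[0,-2,82],"angular":[0,0,0]}]'
```

```text
clock: 5.25
eef_pos: [486.1, -173.6, 348.6]
tool_rot: [-3.141, 0.001, 3.06]
force: [0.0, -0.4, 4.1]
width: 14.9
gripper_force: 62.1
```

```bash
python3 -m creep '[{"jaw":-1,"xyz":[0,0,15],"angular":[0,0,0]},{"jaw":-1,"xyz":[0,0,35],"angular":[0,0,0]},{"jaw":-1,"xyz":[0,5,55],"angular":[0,0,0]},{"jaw":-1,"xyz":[0,20,75],"angular":[0,0,0]},{"jaw":-1,"xyz":[0,35,95],"angular":[0,0,0]},{"jaw":-1,"xyz":[0,50,115],"angular":[0,0,0]},{"jaw":-1,"xyz":[0,65,135],"angular":[0,0,0]},{"jaw":-1,"xyz":[0,80,150],"angular":[0,0,0]},{"jaw":-1,"xyz":[0,90,159],"angular":[0,0,0]},{"jaw":-1,"xyz":[0,90,159],"angular":[0,0,0]},{"jaw":-1,"xyz":[0,90,159],"angular":[0,0,0]}]'
cat > l.py <<'E'
from h import *
import sys
n=sys.argv[1]
im,d=viewer.get_image('side');cv2.imwrite(f'pics/s{n}.png',cv2.resize(im[130:310,210:450],None,fx=3.3,fy=3.3)[...,::-1])
h=silhouettes('side','hook');h=h[0] if h else None
v,u=np.nonzero(d>0);W=world('side',np.c_[u,v],d[v,u])
b=W[(abs(W[:,0]-636)<30)&(abs(W[:,1]+40)<40)&(W[:,2]>155)&(W[:,2]<182)]
print('bail',len(b),np.percentile(b,[2,50,98],axis=0).round().tolist())
for nm in('hook','grip','bail_bar'):
    for sc,xy,p in cloud('side',nm,d): print(nm,round(sc,2),np.round(xy),np.percentile(p,[2,50,98],axis=0).round().tolist())
if h is not None and h['score']>.3:
    v,u=np.nonzero(h['pixels']&(d>0));p=world('side',np.c_[u,v],d[v,u]);k=(abs(p[:,0]-628)<15)
    print('hookpts',p[k][::max(1,k.sum()//25)].round().tolist())
E
python3 l.py 2
```

```text
clock: 6.62
eef_pos: [493.3, -83.8, 190.4]
tool_rot: [3.141, 0.0, 3.06]
force: [-3.5, 0.2, 17.0]
width: 14.7
gripper_force: 63.9
bail 70 [[615.0, -79.0, 155.0], [632.0, -38.0, 166.0], [657.0, -34.0, 174.0]]
hook 0.65 [302. 213.] [[626.0, -110.0, 144.0], [629.0, -92.0, 161.0], [634.0, -78.0, 183.0]]
grip 0.71 [368. 216.] [[461.0, -278.0, 29.0], [479.0, -78.0, 190.0], [525.0, -71.0, 201.0]]
bail_bar 0.66 [295. 275.] [[587.0, -80.0, 4.0], [628.0, -24.0, 10.0], [684.0, 3.0, 62.0]]
hookpts [[631.0, -93.0, 184.0], [627.0, -106.0, 174.0], [627.0, -92.0, 183.0], [629.0, -93.0, 179.0], [626.0, -111.0, 164.0], [629.0, -103.0, 167.0], [632.0, -92.0, 173.0], [628.0, -106.0, 162.0], [630.0, -107.0, 158.0], [629.0, -90.0, 169.0], [631.0, -87.0, 169.0], [627.0, -103.0, 156.0], [629.0, -90.0, 164.0], [627.0, -110.0, 146.0], [630.0, -103.0, 149.0], [632.0, -83.0, 163.0], [630.0, -102.0, 147.0], [632.0, -80.0, 164.0], [629.0, -99.0, 147.0], [631.0, -78.0, 162.0], [628.0, -95.0, 148.0], [632.0, -79.0, 158.0], [628.0, -94.0, 146.0], [632.0, -81.0, 153.0], [628.0, -93.0, 144.0], [630.0, -81.0, 151.0], [630.0, -80.0, 148.0]]
```

View pics/s2.png

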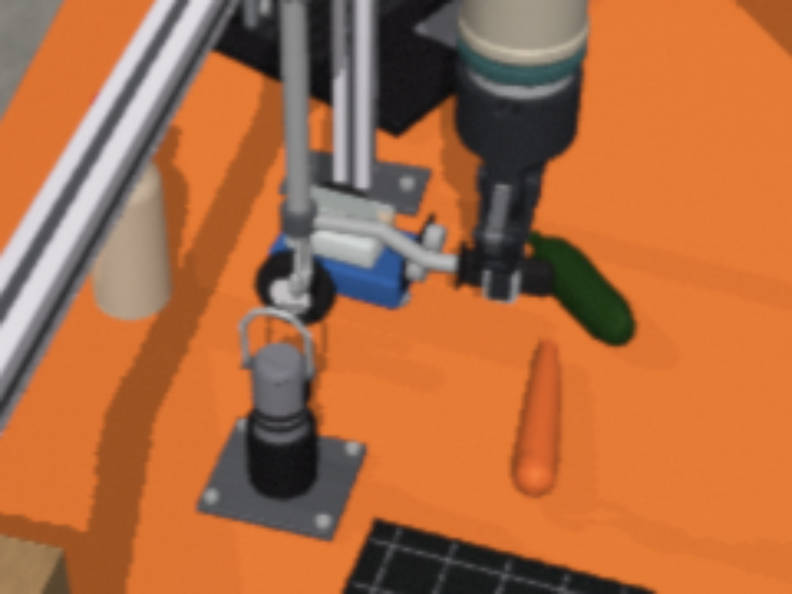

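The crop shows the hook at (300,290), just beyond the bail's bar at (280,318). The heights fit, with the seat about 24 mm below the bar.

```bash
python3 -m creep '[{"jaw":-1,"xyz":[1,10,1],"angular":[0,0,0]},{"jaw":-1,"xyz":[1,22,1],"angular":[0,0,0]},{"jaw":-1,"xyz":[1,32,1],"angular":[0,0,0]},{"jaw":-1,"xyz":[1,40,1],"angular":[0,0,0]},{"jaw":-1,"xyz":[1,45,1],"angular":[0,0,0]},{"jaw":-1,"xyz":[1,50,1],"angular":[0,0,0]},{"jaw":-1,"xyz":[1,55,1],"angular":[0,0,0]},{"jaw":-1,"xyz":[1,58,1],"angular":[0,0,0]},{"jaw":-1,"xyz":[1,58,1],"angular":[0,0,0]}]'; python3 l.py 3 | head -2
```

```text
clock: 8.0
eef_pos: [497.9, -25.8, 189.8]
tool_rot: [3.141, 0.002, 3.06]
force: [-2.5, 0.4, 16.3]
width: 14.8
gripper_force: 63.9
bail 101 [[616.0, -50.0, 157.0], [634.0, -28.0, 166.0], [655.0, -20.0, 181.0]]
hook 0.66 [296. 230.] [[628.0, -210.0, 12.0], [633.0, -33.0, 161.0], [679.0, -19.0, 194.0]]
```

```bash
python3 -m creep '[{"jaw":-1,"xyz":[0,3,0],"angular":[0,0,0]},{"jaw":-1,"xyz":[0,6,0],"angular":[0,0,0]},{"jaw":-1,"xyz":[0,9,0],"angular":[0,0,0]},{"jaw":-1,"xyz":[0,12,0],"angular":[0,0,0]},{"jaw":-1,"xyz":[0,12,0],"angular":[0,0,0]}]'; python3 l.py 4 
```

```text
clock: 8.88
eef_pos: [498.7, -14.5, 189.7]
tool_rot: [-3.141, 0.002, 3.06]
force: [-2.5, -0.7, 15.9]
width: 15.3
gripper_force: 63.9
bail 104 [[620.0, -40.0, 156.0], [635.0, -19.0, 166.0], [657.0, -8.0, 180.0]]
grip 0.62 [365. 238.] [[466.0, -16.0, 177.0], [480.0, -8.0, 190.0], [526.0, -4.0, 198.0]]
```

View pics/s4.png

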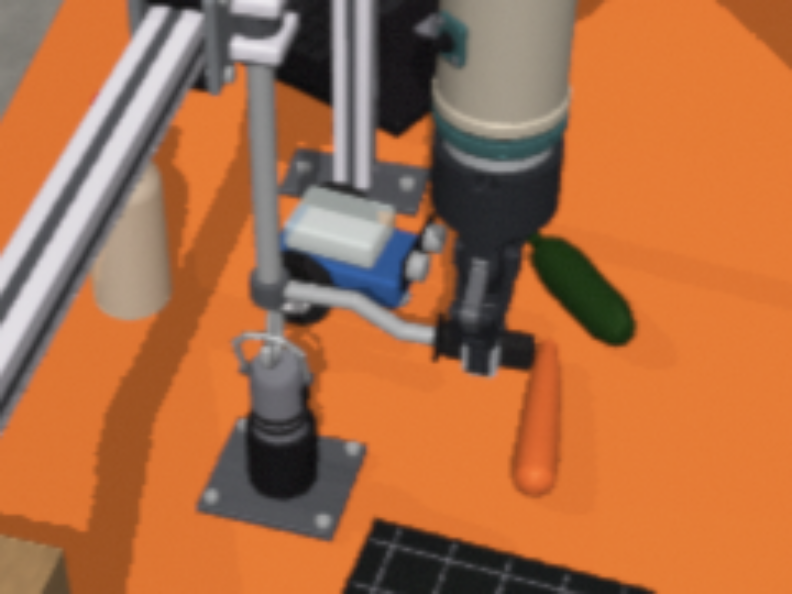

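The crop shows the bail's bar at (270,350), tilted towards the camera, with the hook's tip under it and the latch pushing it. The side force is still only about 0.7 N, so I'll go on.

```bash
python3 -m creep '[{"jaw":-1,"xyz":[0,3,0],"angular":[0,0,0]},{"jaw":-1,"xyz":[0,6,0],"angular":[0,0,0]},{"jaw":-1,"xyz":[0,6,0],"angular":[0,0,0]}]';  python3 -m creep '[{"jaw":-1,"xyz":[0,3,0],"angular":[0,0,0]},{"jaw":-1,"xyz":[0,5,0],"angular":[0,0,0]},{"jaw":-1,"xyz":[0,5,0],"angular":[0,0,0]}]'; python3 l.py 5
```

```text
clock: 9.5
eef_pos: [499.2, -8.4, 189.7]
tool_rot: [-3.141, 0.002, 3.06]
force: [-2.3, -1.0, 15.5]
width: 14.9
gripper_force: 63.8
clock: 9.88
eef_pos: [499.6, -3.6, 189.6]
tool_rot: [-3.141, 0.002, 3.06]
force: [-1.7, -1.6, 15.4]
width: 14.9
gripper_force: 63.8
bail 86 [[618.0, -28.0, 156.0], [635.0, -10.0, 166.0], [656.0, -0.0, 181.0]]
grip 0.55 [361. 238.] [[468.0, -8.0, 175.0], [485.0, 2.0, 191.0], [528.0, 7.0, 198.0]]
bail_bar 0.58 [284. 237.] [[656.0, -13.0, 156.0], [656.0, -13.0, 156.0], [656.0, -13.0, 156.0]]
```

```bash
python3 -m creep '[{"jaw":-1,"xyz":[0,3,0],"angular":[0,0,0]},{"jaw":-1,"xyz":[0,5,0],"angular":[0,0,0]},{"jaw":-1,"xyz":[0,5,0],"angular":[0,0,0]}]';  python3 -m creep '[{"jaw":-1,"xyz":[0,2,0],"angular":[0,0,0]},{"jaw":-1,"xyz":[0,4,0],"angular":[0,0,0]},{"jaw":-1,"xyz":[0,4,0],"angular":[0,0,0]}]'; python3 l.py 6
```

```text
clock: 10.5
eef_pos: [500.0, 1.1, 189.8]
tool_rot: [-3.141, 0.002, 3.059]
force: [-2.6, -2.3, 17.8]
width: 15.0
gripper_force: 64.0
clock: 10.88
eef_pos: [500.2, 4.3, 189.7]
tool_rot: [-3.14, 0.002, 3.059]
force: [-3.7, -3.2, 15.9]
width: 14.9
gripper_force: 63.9
bail 75 [[620.0, -20.0, 156.0], [635.0, -7.0, 166.0], [656.0, -2.0, 180.0]]
hook 0.44 [290. 240.] [[632.0, -21.0, 143.0], [635.0, -7.0, 161.0], [640.0, 11.0, 186.0]]
grip 0.61 [364. 242.] [[469.0, 2.0, 178.0], [483.0, 11.0, 190.0], [528.0, 16.0, 199.0]]
bail_bar 0.73 [387. 217.] [[403.0, -296.0, 2.0], [441.0, -247.0, 34.0], [479.0, -210.0, 43.0]]
hookpts [[633.0, -3.0, 189.0], [639.0, -9.0, 179.0], [635.0, -10.0, 180.0], [632.0, -18.0, 172.0], [636.0, -7.0, 179.0], [634.0, -17.0, 170.0], [639.0, -8.0, 175.0], [634.0, -8.0, 175.0], [632.0, -16.0, 168.0], [636.0, -6.0, 174.0], [635.0, -18.0, 163.0], [639.0, -9.0, 168.0], [635.0, -9.0, 169.0], [633.0, -18.0, 161.0], [635.0, -9.0, 166.0], [634.0, -5.0, 167.0], [638.0, -12.0, 151.0], [636.0, -21.0, 143.0], [636.0, -13.0, 147.0], [638.0, 6.0, 162.0], [638.0, -8.0, 148.0], [634.0, -11.0, 146.0], [638.0, 7.0, 161.0], [634.0, 8.0, 163.0], [634.0, -10.0, 144.0], [638.0, 9.0, 160.0], [634.0, 6.0, 157.0], [634.0, -9.0, 143.0], [637.0, 11.0, 158.0], [634.0, 7.0, 155.0], [640.0, 10.0, 155.0], [636.0, 8.0, 153.0], [634.0, 1.0, 146.0], [638.0, 11.0, 152.0], [634.0, 8.0, 151.0]]
```

View pics/s6.png

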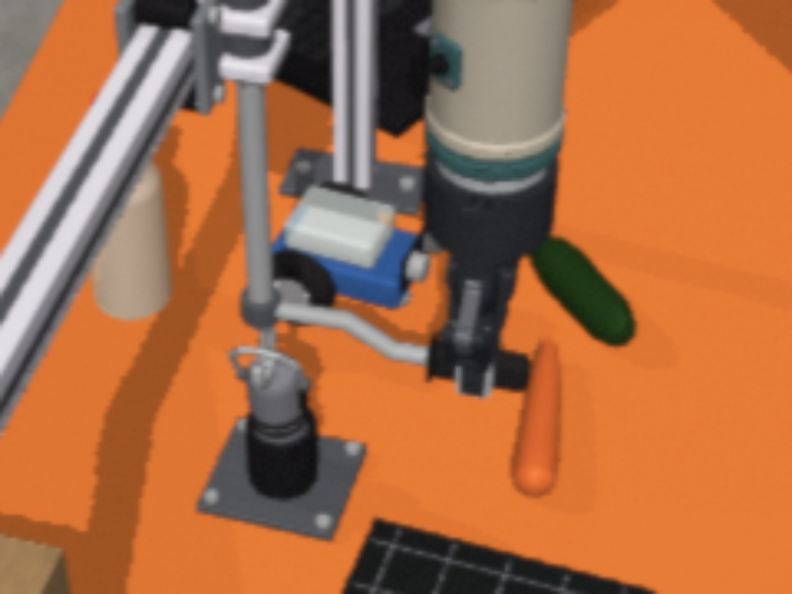

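The crop shows the bar at (255,355), now between the hook's tip and its shank. The driver leans slightly and the side force is about 3 N. In numbers, the bar is at y≈-7, the tip at +8 and the shank at -18. I'll raise the hook so the wire sinks into the bowl.

```bash
python3 -m creep '[{"jaw":-1,"xyz":[0,1,-2],"angular":[0,0,0]},{"jaw":-1,"xyz":[0,1,-4],"angular":[0,0,0]},{"jaw":-1,"xyz":[0,1,-6],"angular":[0,0,0]},{"jaw":-1,"xyz":[0,1,-8],"angular":[0,0,0]},{"jaw":-1,"xyz":[0,1,-8],"angular":[0,0,0]}]'; python3 -m creep '[{"jaw":-1,"xyz":[0,0,-2],"angular":[0,0,0]},{"jaw":-1,"xyz":[0,0,-4],"angular":[0,0,0]},{"jaw":-1,"xyz":[0,0,-5],"angular":[0,0,0]},{"jaw":-1,"xyz":[0,0,-5],"angular":[0,0,0]}]'; python3 l.py 7
```

```text
clock: 11.75
eef_pos: [500.3, 5.0, 197.9]
tool_rot: [-3.14, 0.002, 3.059]
force: [-4.2, -3.8, 18.2]
width: 15.2
gripper_force: 64.3
clock: 12.25
eef_pos: [500.4, 6.8, 202.8]
tool_rot: [3.141, 0.002, 3.06]
force: [-2.8, 0.3, 15.3]
width: 14.7
gripper_force: 63.8
bail 76 [[619.0, -20.0, 156.0], [634.0, -9.0, 165.0], [656.0, -1.0, 180.0]]
hook 0.56 [289. 233.] [[632.0, -19.0, 157.0], [636.0, -2.0, 175.0], [640.0, 13.0, 199.0]]
grip 0.6 [363. 239.] [[469.0, 5.0, 191.0], [483.0, 13.0, 204.0], [527.0, 18.0, 211.0]]
bail_bar 0.53 [295. 237.] [[614.0, -19.0, 138.0], [622.0, -10.0, 160.0], [632.0, -5.0, 168.0]]
hookpts [[632.0, 0.0, 203.0], [634.0, -2.0, 198.0], [633.0, -21.0, 181.0], [635.0, -3.0, 194.0], [632.0, -17.0, 182.0], [635.0, -3.0, 191.0], [632.0, -20.0, 176.0], [635.0, -4.0, 188.0], [632.0, -19.0, 175.0], [635.0, -5.0, 184.0], [632.0, -19.0, 171.0], [634.0, 0.0, 186.0], [632.0, -16.0, 171.0], [638.0, -15.0, 169.0], [632.0, -17.0, 168.0], [639.0, -18.0, 163.0], [638.0, 3.0, 180.0], [634.0, -7.0, 171.0], [638.0, 5.0, 176.0], [639.0, 9.0, 176.0], [638.0, -11.0, 158.0], [636.0, 13.0, 178.0], [635.0, -7.0, 159.0], [637.0, 12.0, 174.0], [634.0, -3.0, 160.0], [636.0, 15.0, 174.0], [634.0, -3.0, 157.0], [634.0, 13.0, 170.0], [639.0, 13.0, 166.0], [635.0, 4.0, 158.0]]
```

The side force dropped to zero and the latch points run closed down to the tip, so the bail is in. I'll bring the hook back over the holster before lifting.

```bash
python3 -m creep '[{"jaw":-1,"xyz":[0,-5,0],"angular":[0,0,0]},{"jaw":-1,"xyz":[0,-11,0],"angular":[0,0,0]},{"jaw":-1,"xyz":[0,-17,0],"angular":[0,0,0]},{"jaw":-1,"xyz":[0,-23,0],"angular":[0,0,0]},{"jaw":-1,"xyz":[0,-29,0],"angular":[0,0,0]},{"jaw":-1,"xyz":[0,-34,0],"angular":[0,0,0]},{"jaw":-1,"xyz":[0,-38,-3],"angular":[0,0,0]},{"jaw":-1,"xyz":[0,-38,-6],"angular":[0,0,0]},{"jaw":-1,"xyz":[0,-38,-8],"angular":[0,0,0]},{"jaw":-1,"xyz":[0,-38,-8],"angular":[0,0,0]}]'; python3 l.py 8; python3 - <<'E'
from h import *
im,d=viewer.get_image('top')
v,u=np.nonzero(d>0);W=world('top',np.c_[u,v],d[v,u])
p=W[(W[:,2]>7)&(W[:,2]<15)&(abs(W[:,0]-637)<60)&(abs(W[:,1]+43)<60)]
print('plate',np.percentile(p,[2,98],axis=0).round(),ctrl.read_state()['force'])
E
```

```text
clock: 13.75
eef_pos: [497.4, -31.2, 210.8]
tool_rot: [3.141, 0.002, 3.06]
force: [-2.3, -0.1, 14.3]
width: 14.9
gripper_force: 63.7
bail 107 [[615.0, -57.0, 156.0], [632.0, -38.0, 169.0], [656.0, -25.0, 181.0]]
hook 0.67 [296. 222.] [[629.0, -192.0, 66.0], [633.0, -40.0, 180.0], [659.0, -25.0, 207.0]]
grip 0.51 [367. 221.] [[466.0, -36.0, 197.0], [482.0, -25.0, 212.0], [527.0, -19.0, 220.0]]
bail_bar 0.45 [300. 230.] [[611.0, -78.0, 95.0], [627.0, -39.0, 155.0], [660.0, -34.0, 171.0]]
hookpts [[629.0, -38.0, 212.0], [631.0, -38.0, 209.0], [633.0, -39.0, 205.0], [636.0, -42.0, 198.0], [630.0, -55.0, 188.0], [632.0, -41.0, 197.0], [635.0, -37.0, 198.0], [631.0, -56.0, 181.0], [635.0, -53.0, 180.0], [636.0, -39.0, 190.0], [631.0, -54.0, 178.0], [635.0, -53.0, 175.0], [635.0, -35.0, 188.0], [631.0, -55.0, 171.0], [635.0, -53.0, 169.0], [633.0, -34.0, 183.0], [636.0, -29.0, 185.0], [633.0, -51.0, 165.0], [634.0, -28.0, 183.0], [630.0, -49.0, 165.0], [631.0, -26.0, 182.0], [636.0, -26.0, 179.0], [638.0, -26.0, 176.0], [632.0, -35.0, 168.0], [632.0, -35.0, 166.0], [631.0, -32.0, 165.0]]
plate [[636. -91.   7.]
 [690.  -4.  14.]] [-2.07385113 -1.07437038 15.14522184]
```

View pics/s8.png

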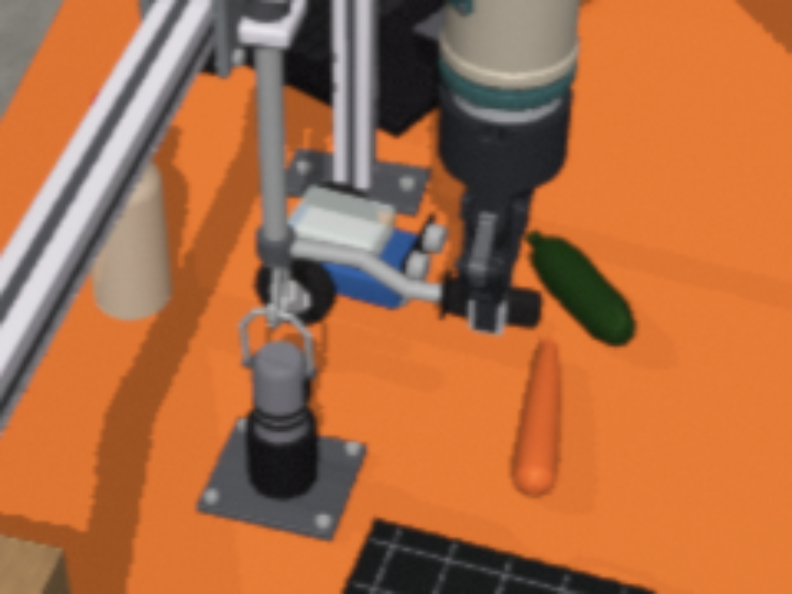

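The crop shows the hook at (275,310) through the bail, with the driver upright in its holster. I'll let it up slowly at about 3 cm/s.

```bash
python3 -m creep '[{"jaw":-1,"xyz":[0,0,-2],"angular":[0,0,0]},{"jaw":-1,"xyz":[0,0,-5],"angular":[0,0,0]},{"jaw":-1,"xyz":[0,0,-8],"angular":[0,0,0]},{"jaw":-1,"xyz":[0,0,-11],"angular":[0,0,0]},{"jaw":-1,"xyz":[0,0,-14],"angular":[0,0,0]},{"jaw":-1,"xyz":[0,0,-17],"angular":[0,0,0]},{"jaw":-1,"xyz":[0,0,-20],"angular":[0,0,0]},{"jaw":-1,"xyz":[0,0,-23],"angular":[0,0,0]},{"jaw":-1,"xyz":[0,0,-25],"angular":[0,0,0]},{"jaw":-1,"xyz":[0,0,-25],"angular":[0,0,0]}]'; python3 -c "
from cell import ctrl
print(ctrl.read_state()['force'])"
```

```text
clock: 15.3
eef_pos: [497.4, -31.2, 234.8]
tool_rot: [-3.141, 0.002, 3.06]
force: [0.1, -0.3, 5.5]
width: 15.0
gripper_force: 62.3
[ 0.11400296 -0.3247021   5.52797764]
```

```bash
python3 -m creep '[{"jaw":-1,"xyz":[0,0,-2],"angular":[0,0,0]},{"jaw":-1,"xyz":[0,0,-5],"angular":[0,0,0]},{"jaw":-1,"xyz":[0,0,-8],"angular":[0,0,0]},{"jaw":-1,"xyz":[0,0,-11],"angular":[0,0,0]},{"jaw":-1,"xyz":[0,0,-14],"angular":[0,0,0]},{"jaw":-1,"xyz":[0,0,-17],"angular":[0,0,0]},{"jaw":-1,"xyz":[0,0,-20],"angular":[0,0,0]},{"jaw":-1,"xyz":[0,0,-23],"angular":[0,0,0]},{"jaw":-1,"xyz":[0,0,-26],"angular":[0,0,0]},{"jaw":-1,"xyz":[0,0,-29],"angular":[0,0,0]},{"jaw":-1,"xyz":[0,0,-32],"angular":[0,0,0]},{"jaw":-1,"xyz":[0,0,-32],"angular":[0,0,0]}]'; python3 -m creep '[{"jaw":-1,"xyz":[0,0,-2],"angular":[0,0,0]},{"jaw":-1,"xyz":[0,0,-5],"angular":[0,0,0]},{"jaw":-1,"xyz":[0,0,-8],"angular":[0,0,0]},{"jaw":-1,"xyz":[0,0,-11],"angular":[0,0,0]},{"jaw":-1,"xyz":[0,0,-14],"angular":[0,0,0]},{"jaw":-1,"xyz":[0,0,-17],"angular":[0,0,0]},{"jaw":-1,"xyz":[0,0,-20],"angular":[0,0,0]},{"jaw":-1,"xyz":[0,0,-22],"angular":[0,0,0]},{"jaw":-1,"xyz":[0,0,-22],"angular":[0,0,0]},{"jaw":-1,"xyz":[0,0,-22],"angular":[0,0,0]}]';  python3 -m creep '[{"jaw":-1,"xyz":[0,0,0],"angular":[0,0,0]},{"jaw":-1,"xyz":[0,0,0],"angular":[0,0,0]}]'
```

```text
clock: 16.8
eef_pos: [497.4, -30.9, 266.7]
tool_rot: [3.142, 0.002, 3.06]
force: [5.9, -2.0, 2.5]
width: 15.0
gripper_force: 62.0
clock: 18.05
eef_pos: [497.4, -30.9, 288.2]
tool_rot: [-3.142, 0.002, 3.06]
force: [5.7, -0.4, 1.3]
width: 14.8
gripper_force: 61.7
clock: 18.3
eef_pos: [497.4, -30.9, 288.2]
tool_rot: [-3.142, 0.002, 3.06]
force: [6.3, -1.3, 0.5]
width: 15.0
gripper_force: 61.7
```

```bash
python3 -m creep '[{"jaw":-1,"xyz":[-1,0,0],"angular":[0,0,0]},{"jaw":-1,"xyz":[-2,0,0],"angular":[0,0,0]},{"jaw":-1,"xyz":[-2,0,0],"angular":[0,0,0]},{"jaw":-1,"xyz":[-2,0,0],"angular":[0,0,0]}]'; cat > f.py <<'E'
from h import *
F=[]
for i in range(8): viewer.get_image('top'); F.append(ctrl.read_state()['force'])
print(np.mean(F,0).round(2),np.std(F,0).round(2))
E
python3 f.py; python3 l.py 9
```

```text
clock: 18.8
eef_pos: [497.5, -30.9, 287.8]
tool_rot: [3.142, -0.002, 3.06]
force: [0.3, 0.8, 1.1]
width: 15.2
gripper_force: 61.7
[-1.35  0.48  0.43] [0.97 0.53 0.64]
bail 175 [[612.0, -37.0, 155.0], [629.0, -24.0, 169.0], [650.0, -19.0, 182.0]]
hook 0.55 [304. 204.] [[611.0, -232.0, 52.0], [628.0, -39.0, 224.0], [664.0, -35.0, 247.0]]
grip 0.74 [367. 194.] [[465.0, -38.0, 273.0], [483.0, -25.0, 288.0], [527.0, -19.0, 297.0]]
bail_bar 0.61 [296. 200.] [[611.0, -282.0, 3.0], [637.0, -39.0, 225.0], [716.0, -35.0, 247.0]]
hookpts [[630.0, -38.0, 248.0], [628.0, -39.0, 248.0], [630.0, -38.0, 246.0], [628.0, -40.0, 245.0], [626.0, -40.0, 245.0], [624.0, -41.0, 244.0], [629.0, -36.0, 245.0], [627.0, -35.0, 246.0], [625.0, -35.0, 247.0], [623.0, -36.0, 246.0], [622.0, -40.0, 243.0], [623.0, -37.0, 242.0], [622.0, -38.0, 242.0], [620.0, -41.0, 240.0], [622.0, -38.0, 240.0], [620.0, -39.0, 239.0], [617.0, -38.0, 240.0], [620.0, -38.0, 237.0], [618.0, -39.0, 237.0], [616.0, -40.0, 236.0], [620.0, -40.0, 233.0], [618.0, -38.0, 234.0], [615.0, -38.0, 235.0], [618.0, -39.0, 231.0], [616.0, -39.0, 231.0], [614.0, -42.0, 229.0], [615.0, -37.0, 230.0], [616.0, -40.0, 225.0], [613.0, -37.0, 228.0], [616.0, -39.0, 223.0], [613.0, -37.0, 225.0], [613.0, -37.0, 222.0], [614.0, -39.0, 218.0], [613.0, -35.0, 218.0], [613.0, -36.0, 216.0], [614.0, -37.0, 212.0], [614.0, -36.0, 209.0], [613.0, -36.0, 207.0], [614.0, -37.0, 203.0], [614.0, -36.0, 202.0], [614.0, -38.0, 197.0], [614.0, -36.0, 196.0]]
```

View pics/s9.png

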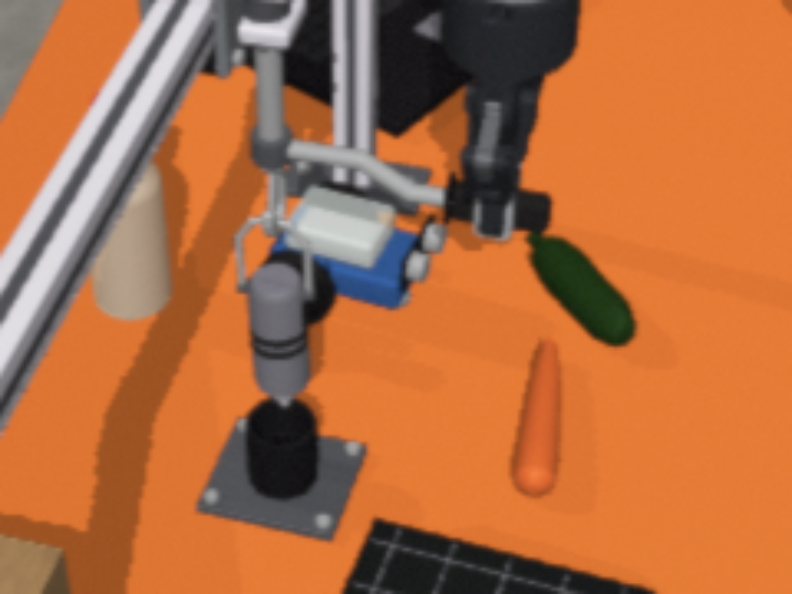

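The crop shows the driver hanging on the hook at (280,330), clear above the holster rim at (283,410). A little upward force remains, so I'll rise a few more millimetres.

```bash
python3 -m creep '[{"jaw":-1,"xyz":[0,0,-2],"angular":[0,0,0]},{"jaw":-1,"xyz":[0,0,-5],"angular":[0,0,0]},{"jaw":-1,"xyz":[0,0,-7],"angular":[0,0,0]},{"jaw":-1,"xyz":[0,0,-7],"angular":[0,0,0]},{"jaw":-1,"xyz":[0,0,-7],"angular":[0,0,0]}]'; python3 f.py;python3 f.py
```

```text
clock: 20.08
eef_pos: [497.5, -31.0, 295.0]
tool_rot: [3.142, -0.002, 3.06]
force: [-5.6, 0.0, 0.1]
width: 14.9
gripper_force: 61.7
[-5.35  0.88  0.42] [0.37 0.39 0.36]
[-5.28  0.75  0.89] [0.54 0.37 0.33]
```

```bash
python3 -m creep '[{"jaw":-1,"xyz":[0.5,0,-2],"angular":[0,0,0]},{"jaw":-1,"xyz":[1,0,-5],"angular":[0,0,0]},{"jaw":-1,"xyz":[1,0,-7],"angular":[0,0,0]},{"jaw":-1,"xyz":[1,0,-7],"angular":[0,0,0]},{"jaw":-1,"xyz":[1,0,-7],"angular":[0,0,0]}]'; python3 f.py;python3 f.py
```

```text
clock: 21.5
eef_pos: [497.4, -31.0, 302.2]
tool_rot: [-3.142, -0.0, 3.06]
force: [-4.3, 0.4, 0.3]
width: 14.9
gripper_force: 61.6
[-4.26  0.33 -0.19] [0.51 0.37 0.1 ]
[-4.63  0.34 -0.34] [0.68 0.62 0.35]
```

```bash
python3 -m creep '[{"jaw":-1,"xyz":[1,0,1],"angular":[0,0,0]},{"jaw":-1,"xyz":[1.5,0,3],"angular":[0,0,0]},{"jaw":-1,"xyz":[1.5,0,3],"angular":[0,0,0]},{"jaw":-1,"xyz":[1.5,0,3],"angular":[0,0,0]}]'; python3 f.py
```

```text
clock: 22.8
eef_pos: [497.4, -31.0, 299.7]
tool_rot: [-3.142, 0.003, 3.06]
force: [1.5, -0.7, -0.1]
width: 14.9
gripper_force: 61.5
[ 4.   -0.82 -0.11] [1.35 0.33 0.48]
```

```bash
python3 -m creep '[{"jaw":-0.4,"xyz":[0,0,0],"angular":[0,0,0]},{"jaw":-0.2,"xyz":[0,0,0],"angular":[0,0,0]},{"jaw":0,"xyz":[0,0,0],"angular":[0,0,0]},{"jaw":0.3,"xyz":[0,0,0],"angular":[0,0,0]},{"jaw":0.3,"xyz":[0,0,0],"angular":[0,0,0]},{"jaw":0.3,"xyz":[0,0,0],"angular":[0,0,0]},{"jaw":0.3,"xyz":[0,0,0],"angular":[0,0,0]},{"jaw":0.3,"xyz":[0,0,0],"angular":[0,0,0]}]'; python3 l.py 10 | grep grip
```

```text
clock: 24.2
eef_pos: [496.1, -30.9, 299.3]
tool_rot: [3.142, 0.0, 3.06]
force: [0.1, 0.7, -0.8]
width: 55.4
gripper_force: 0.0
grip 0.75 [369. 190.] [[466.0, -35.0, 287.0], [481.0, -24.0, 302.0], [527.0, -19.0, 309.0]]
```

Released, and the grip has stayed put. I'll retreat straight up.

```bash
python3 -m creep '[{"jaw":0.3,"xyz":[0,0,-10],"angular":[0,0,0]},{"jaw":0.3,"xyz":[0,0,-30],"angular":[0,0,0]},{"jaw":0.3,"xyz":[0,0,-60],"angular":[0,0,0]},{"jaw":0.3,"xyz":[0,0,-90],"angular":[0,0,0]},{"jaw":0.3,"xyz":[0,0,-110],"angular":[0,0,0]},{"jaw":0.3,"xyz":[40,0,-110],"angular":[0,0,0]},{"jaw":0.3,"xyz":[60,0,-110],"angular":[0,0,0]},{"jaw":0.3,"xyz":[60,0,-110],"angular":[0,0,0]},{"jaw":0.3,"xyz":[60,0,-110],"angular":[0,0,0]},{"jaw":0.3,"xyz":[60,0,-110],"angular":[0,0,0]}]'; python3 l.py 11 | grep -E 'grip|hook '
```

```text
clock: 25.7
eef_pos: [437.0, -26.0, 409.3]
tool_rot: [-3.141, 0.0, 3.06]
force: [0.1, 0.2, -0.7]
width: 55.6
gripper_force: 0.0
grip 0.78 [362. 189.] [[466.0, -39.0, 284.0], [497.0, -25.0, 301.0], [530.0, -20.0, 309.0]]
```

View pics/s11.png

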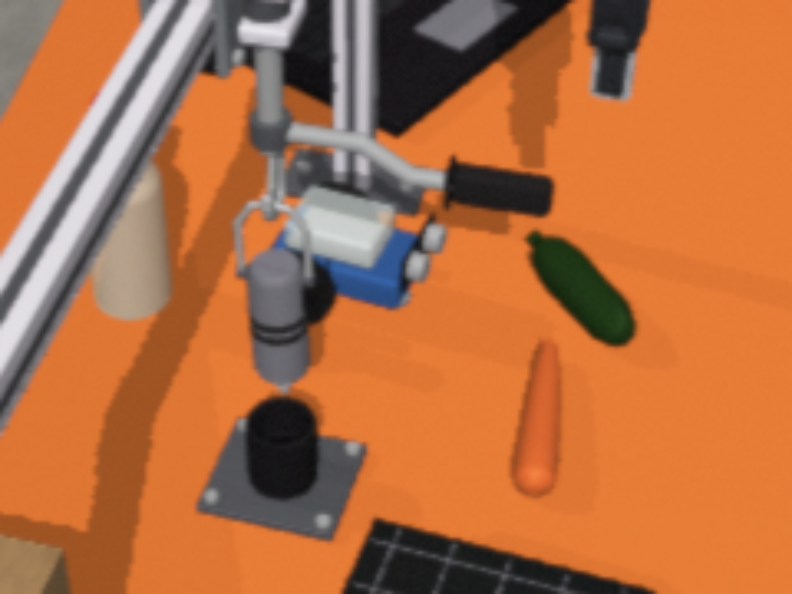

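The crop shows the driver hanging free at (280,315), above the holster at (283,440), with the grip free at (500,187).

```bash
python3 -c "
from cell import ctrl
print(ctrl.finish_job())"
```

```text
the job is handed in; nothing more can be done
None
```

The screwdriver hangs on the spring balancer, latched and balanced clear above its holster, the gripper has let go and backed off, and the job is handed in (about 26 s on the clock).

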